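Start a fair rolling race with the release bar

TASK

Take the metal roller off its little cradle on the table and lay it in the empty lane of the sloping two-lane track, behind the closed starting gate beside the roller that already waits there, and let go of it. Then press the long release bar under the bridge all the way home, near its middle so that both ends go down together and the bar stays level along its length, hold it there until both rollers have run down to the stop, then let the bar come back up. Do not move the other things on the table.

Things in the scene. Friction and masses are not known exactly. Their poses are not given: they have to be found in the camera images.
- track: Fixed two-lane rolling track of wood and grey metal, 325 long (its x) x 306 wide over the bridge x 236 high; origin on the table under the middle of the release bar. x points away from the robot, down the lanes; z up. Lanes 76 wide between lips 8 high, centre lines y = +55 (empty) and -55. They slope 9 degrees: deck z = 98 at x = 53, falling 0.158 per unit x. Front: panel with bar and bridge.
- bridge (a point): Middle of the underside of the aluminium bridge above the release bar, at track x = 10, y = 0, z = 220. It covers track x = -10 to 30 (40 deep, 16 thick), 135 above the bar, on two posts with inner faces at y = +-139. A tool pointing straight down cannot reach the bar: come from the robot's side, tilted about 30 degrees, tips forward and down.
- start (a point): Where the centre of a roller comes to rest against the closed gate in the empty lane: track x = 114, y = 55, z = 114; axes as the track's. Gate blades of both lanes: near face at x = 134, 14 above the deck. Bay behind: grey wall, face at x = 55, top z = 112. A roller let go up to 25 short of here rolls gently on to the gate.
- bar_mid (a point): Middle of the face of the release bar, where to press: track x = 0, y = 0, z = 85 when up. Bar: grey plastic, black end caps, 200 long (point y, along the track's y) x 26 wide (point x) x 16 thick. Site z is the outward normal of its face, leaning 30 degrees from vertical towards the robot (track -x); press along minus z.
- bar_press (a joint): Travel of the bar along its press direction, m: 0 up, 0.012 home against its stop. Spring: about 3 N to start, 8 N at home; it springs back when let go. It lowers the gate 1.5 times as far, so the gate is flush with the deck only from about 0.010.
- bar_rock (a joint): Rocking of the bar about the axis across its length, rad: 0 level, + with the +y end up. Spring 8 N m per rad towards level: pressing off the middle tips that end down. More than 0.05 (one end about 10 mm lower than the other) spoils the race.
- roller: Aluminium roller to be loaded: solid cylinder, 50 diameter x 56 long, about 0.3 kg, small dark 10 centre hole in each end. Origin at its centre, y along its axis. It starts on the cradle, centre 36 above the table; grip it by its flat ends from above.
- cradle: Small fixed wooden cradle on the table, 60 x 50, two rails 10 wide, 44 long and 16 high along its y, under the roller; origin under its centre.
- lane_roller: The waiting roller in the -y lane: aluminium, same size as the other, larger dark 32 centre in each end. Origin at its centre, y along its axis. Starts at rest against the gate. After the release a roller takes about 0.6 s to run to the stop at the foot, 34 high, and about 1 s more to settle there, centre at track x = 264, z = 90.
- jar: Bystander, leave alone: sample jar with a black screw lid, 60 x 60 x 68; origin under its centre (mm).
- flask: Bystander, leave alone: glass conical flask, 61 x 61 x 78; origin under its centre (mm).
- bottle: Bystander, leave alone: glass reagent bottle with a stopper, 70 x 70 x 142; origin under its centre (mm).
- pipette: Bystander, leave alone: white plastic pipette lying flat, 13 x 152 x 14, long along its own y; origin under its centre (mm).
Mind the look-alikes: they are no part of the job. Leave any yellow look-alike of the roller alone.

How it is judged:
By the outcome, as a careful person would: the job done as asked, in the order asked, and still so for the second after the job is handed in, with the robot touching nothing.
It also fails if it takes over 67 s, if anything falls off the work surface, if the arm or the gripper's body presses on something with over 40 N, if the wrist force passes 120 N, or if a joint passes its speed limit or range.

ROBOT

A 7-joint arm with a two-finger parallel gripper is mounted at the origin on a cart in front of the work surface, level with it; the furniture and walls round the work are solid. World frame = base frame: x ahead of the robot, y to its left, z up, the work surface at z = 0. Lengths are in m, angles in rad, forces in N, time in s.
With the tool pointing down it reaches from about 0.4 to 0.85 m from the base axis. Payload 4.5 kg.
Tool frame: the origin (TCP) lies between the finger pads, 19 mm behind the fingertips; this is the grasp point; z points along the fingers, y is the line along which they close (so a half turn about z gives the same grasp; the last joint's range is limited). The gripper opens to 88 mm and grips with 3 to 60 N. Pads are 18 mm wide; open, the fingers measure 123 mm over their backs; the gripper's body (75 mm by 187 mm) begins 45 mm behind the grasp point.
Start: joints at [1.302, 0.689, -0.195, 1.565, 0.157, 0.902, -0.215], TCP at [0.186, -0.597, 0.257] pointing down, gripper open.
Joint ranges: [-3.01, 3.01], [-0.46, 2.08], [-1.47, 1.51], [0.13, 2.56], [-1, 4.14], [0.04, 2.09], [-2.66, 2.66]. Speed limits (rad/s): [2.57, 2.57, 3.14, 3.14, 3.14, 3.14, 3.14].

INTERFACE

Orientations are given as a unit quaternion [x, y, z, w].
In Python, from plant import r gives the robot as it stands.
- The arm moves only by the tool play_rows, never from a script. Its arguments are lists of equal length, an entry for each row: "translation": the shift along the tool's x, y, z in m, a list of three; "delta_rot": the turn, a rotation vector about the tool's x, y, z in degrees, a list of three; "grip": the opening, from -1 (shut) to 1 (fully open). In form: {"translation": [[x, y, z], ...], "delta_rot": [[rx, ry, rz], ...], "grip": [grip, ...]}. A call has 1 to 20 rows; each row shifts and turns the commanded pose from where the row before left it, along the tool's axes as they then stand; what a row does not reach is not made up. A row lasts 1/8 s, in which the tool goes at most 62.5 mm and 10.7 degrees, less where a joint would pass 70% of its speed; a pose out of reach is approached as far as the arm can. A call with a gripper value outside its range is refused whole. The fingers move at their own pace and stop on an object; "squeeze" is the grip in N (left out, the last holds). Time passes only in rows, so rows that do not move let the fingers close. It gives the time, the measured TCP pose, the force, the opening and the grip force at its end, in the units of the state.
- r.get_state(): the state, without advancing time (a new reading comes with each control period).
- r.snapshot(name): name is "scene" or "side" or "wrist"; returns the picture (480x640x3 uint8, blue, green, red); there is no depth.
- r.get_calibration(name): a dict with "intrinsics" (3x3 intrinsics, pixels), "eye" and "rotation" of the camera in the world. Camera axes: x right, y up, looking along -z (the intrinsics and any distortion apply to the point x, -y, -z); pixel columns grow to the right and rows downward; lengths in m; the calibration is good to about 2 mm. A picture is of the moment at which its call begins: read the wrist's pose just before it. get_calibration takes no time and is no camera call; for the wrist camera it gives the pose at the moment of the call.
- r.finish_job(): hands the job in; it is judged then, once.
Trained networks look in the newest picture that a camera, given by its name, has taken for a name from the list of things; names that differ only in an ending like _2 or _b are one class to them, and where a whole thing is asked for, a point or a joint stands for the part that bears it (a point fixed in the world has none). Each returns a list of dicts, best first, with "confidence" (0 to 1); they miss things now and then, are a little off and sometimes report something else, mostly with a low value. They report only what shows in the picture. A call takes as long as a camera call. They do not tell look-alikes from the thing itself.
- r.look_for(camera, target): "point" ([x, y, z] in m, in world coordinates, good to about 4 mm: the middle of the surface that is visible of it).
- r.silhouettes(camera, target): "pixels" (480x640 bool, what is visible of it).
The state is a dict: "clock": time; "q": joint angles; "qd": joint speeds; "joint_torque": joint torques, N m; "tool_pos": TCP position; "eef_rot": TCP orientation; "contact_force": force on the tool from outside, world axes, zero at the start; "moment": the same for the moment, N m; "opening": opening from 0.0 (shut) to 1.0 (fully open); "finger_force": force on a finger pad.
Only numpy, scipy, OpenCV 4.12 (cv2) and the standard library are available. Lean on these libraries where they do the work, as an engineer would, in place of code of your own. Each camera call takes 0.05 s, during which the arm holds its last target. There are 200 camera calls.

## Working session

There is one attempt and no reset: what is moved stays moved. The work goes in short steps, Python scripts to look and compute and a tool call to move; the robot and the scene stay as the last step left them, time stands still between calls to the robot, and variables do not carry over. Pictures are saved under pics/ and viewed, at most 10 in all, crops included, and the job is handed in when it is done.

Besides the shell and the picture viewer there is one more tool, called after ">>>" as a command line: name --argument value ..., lists and objects as JSON in quotes. play_rows: Moves the arm, as the interface text tells. Its arguments: {"type":"object","properties":{"translation":{"type":"array","items":{"type":"array","items":{"type":"number"}}},"delta_rot":{"type":"array","items":{"type":"array","items":{"type":"number"}}},"grip":{"type":"array","items":{"type":"number"}},"squeeze":{"type":"number"}},"required":["translation","delta_rot","grip"]}

```bash
mkdir -p pics; ls; python3 - <<'E'
from plant import r
import cv2,numpy as np
s=r.get_state();print(s)
for c in("scene","side"):
    cv2.imwrite(f"pics/{c}0.png",r.snapshot(c))
    k=r.get_calibration(c);print(c,k)
    for t in("roller","lane_roller","cradle","bar_mid","track","bridge","jar","flask","bottle","pipette"):
        try:print(t,[(np.round(d["point"],3).tolist(),round(d["confidence"],2)) for d in r.look_for(c,t)])
        except Exception as e:print(t,e)
E
```

```text
pics
{'clock': 0.0, 'q': array([ 1.30179638,  0.68997802, -0.19453145,  1.56633924,  0.15731521,
        0.90247647, -0.21512991]), 'qd': array([-7.87050478e-04, -4.87750755e-04, -7.82183018e-04, -6.97826302e-04,
        4.80555446e-04,  4.72010921e-06, -1.41959182e-03]), 'joint_torque': array([ 2.86514869e-04, -5.27562940e+01, -1.26651976e+00, -1.53428257e+01,
       -5.25463989e-02,  6.62820734e-03,  1.73357143e-04]), 'tool_pos': array([ 0.186157  , -0.59601459,  0.25661543]), 'eef_rot': array([ 9.88554703e-01,  1.50860145e-01, -1.99873546e-04, -8.80985173e-04]), 'contact_force': array([-0.05498666, -0.18804588, -0.27530057]), 'moment': array([ 0.00663045, -0.00425531, -0.02980354]), 'finger_force': 0.0, 'opening': 0.9952114634702747}
scene {'intrinsics': array([[490.89868584,   0.        , 316.42051538],
       [  0.        , 490.89868584, 234.32753328],
       [  0.        ,   0.        ,   1.        ]]), 'eye': array([-0.0724968 ,  0.32661389,  0.62137968]), 'rotation': array([-0.22078315,  0.4250337 ,  0.77097091, -0.4197678 ])}
roller [([0.47, 0.076, 0.051], 0.93), ([0.467, -0
[... 585 characters left out ...]
        , 518.88025555, 245.96143339],
       [  0.        ,   0.        ,   1.        ]]), 'eye': array([0.02824157, 0.62294397, 0.88858835]), 'rotation': array([-0.13258173,  0.40432292,  0.85545737, -0.29519105])}
roller [([0.473, -0.03, 0.045], 0.83), ([0.477, 0.086, 0.056], 0.8)]
lane_roller [([0.615, -0.322, 0.139], 0.37)]
cradle [([0.464, 0.082, 0.009], 0.44)]
bar_mid [([0.5, -0.251, 0.085], 0.86)]
track [([0.539, -0.224, 0.08], 0.79)]
bridge [([0.543, -0.229, 0.077], 0.58)]
jar [([0.634, 0.048, 0.065], 0.91), ([0.64, -0.052, 0.032], 0.57), ([0.5, -0.253, 0.089], 0.56)]
flask [([0.641, -0.054, 0.032], 0.6)]
bottle [([0.647, 0.165, 0.084], 0.89)]
pipette [([0.525, 0.149, 0.008], 0.69)]
```

View pics/scene0.png

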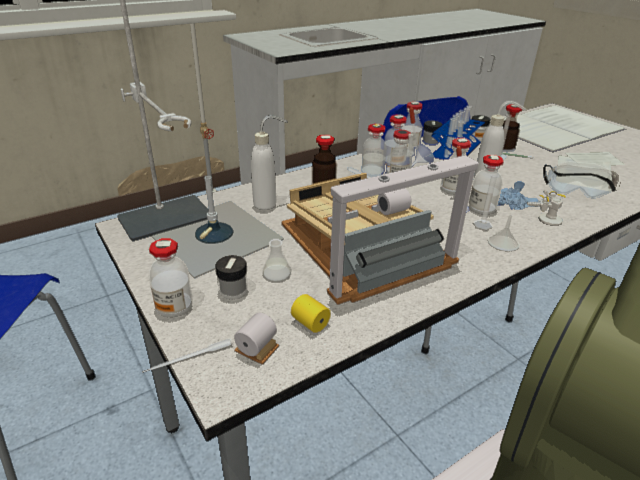

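View pics/side0.png

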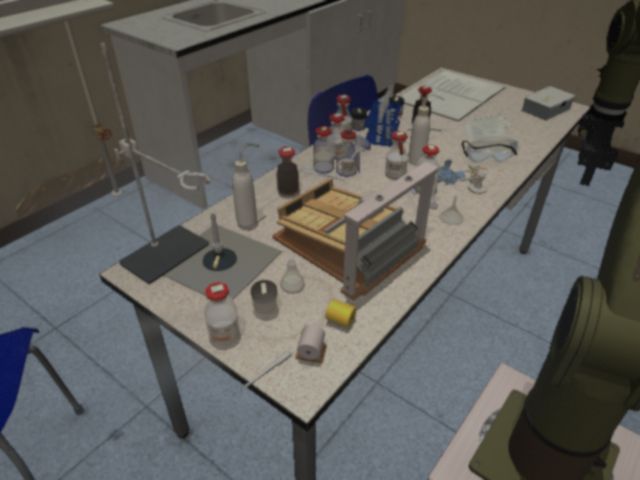

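Candidates for the roller: the grey cylinder on the cradle at scene (256,334), a yellow look-alike at (311,314), and the waiting roller with a large dark centre in the far lane at (395,202). I choose the grey one at (256,334) and check it in close crops.

```bash
python3 - <<'E'
import cv2
im=cv2.imread("pics/scene0.png")
cv2.imwrite("pics/c_track.png",cv2.resize(im[150:306,275:489],None,fx=3.7,fy=3.7,interpolation=cv2.INTER_CUBIC))
cv2.imwrite("pics/c_roll.png",cv2.resize(im[290:370,220:340],None,fx=6,fy=6,interpolation=cv2.INTER_CUBIC))
E
```

```text
(no output)
```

View pics/c_track.png

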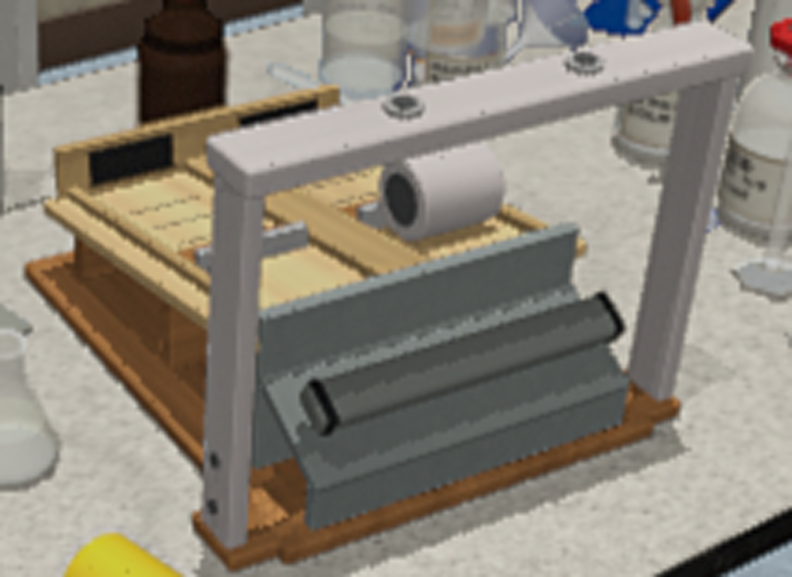

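View pics/c_roll.png

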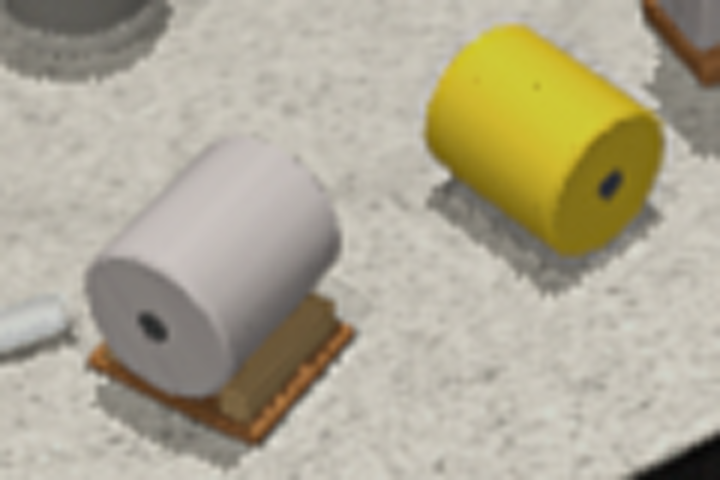

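The crops confirm it: the grey cylinder has a small dark hole (scene ≈ (245,344)) and sits on the wooden cradle. The track crop shows the bridge corners at scene ≈ (342.6,197.6), (331,189.5) and (477.7,163.5), and the waiting roller's dark end at (384.5,203). Next I fit the poses.

```bash
cat >h.py <<'E'
import cv2,numpy as np
from scipy.spatial.transform import Rotation as R
from scipy.optimize import least_squares,minimize
def proj(k,P):
    p=(np.atleast_2d(P)-k["eye"])@R.from_quat(k["rotation"]).as_matrix()
    p=p*[1,-1,-1]; q=p@k["intrinsics"].T
    return q[:,:2]/q[:,2:]
def place(v,P):  # v=x,y,yaw ; P in mm
    return np.atleast_2d(P)/1000@R.from_euler("z",v[2]).as_matrix().T+[v[0],v[1],0]
a=np.linspace(0,2*np.pi,48)
CYL=np.vstack([np.c_[25*np.cos(a),0*a+s,36+25*np.sin(a)] for s in(-28,28)])
def hullmask(pts):
    m=np.zeros((480*4,640*4),np.uint8);cv2.fillConvexPoly(m,cv2.convexHull(np.round((pts+.5)*4).astype(np.int32)),1)
    return cv2.resize(m.astype(np.float32),(640,480),interpolation=cv2.INTER_AREA)
E
python3 - <<'E'
from plant import r
from h import *
k=r.get_calibration("scene")
c=lambda x,y:np.array([x,y])/3.7+[275,150]-.36
F=[((-10,153,236),c(250,176)),((30,153,236),c(208,146)),((-10,-153,236),c(750,50)),((-10,153,220),c(250,195)),((114,-27,114),c(405,198)),
((-11.5,100,85-7+0),c(312,402)),]
M=np.array([f[0] for f in F[:5]]);uv=np.array([f[1] for f in F[:5]])
f=least_squares(lambda v:(proj(k,place(v,M))-uv).ravel(),[.5,-.25,0]);print("track",f.x,np.degrees(f.x[2]),f.fun.round(1))
v=f.x
print("bar mid px",proj(k,place(v,[0,0,85])),"bar world",place(v,[0,0,85]),"start",place(v,[114,55,114]))
im=r.snapshot("scene")
b=im.copy()
def line(P,col):
    p=np.round(proj(k,place(v,P))*1).astype(int);cv2.polylines(b,[p.reshape(-1,1,2)],0,col,1)
s3,c3=.5,3**.5/2
line([(sx*13*c3,sy*100,85+sx*13*s3) for sx,sy in((1,1),(1,-1),(-1,-1),(-1,1),(1,1))],(0,0,255))
line([(-10,153,236),(-10,-153,236),(30,-153,236),(30,153,236),(-10,153,236)],(0,0,255))
line([(55,90,112),(55,-90,112)],(255,0,0));line([(134,17,99),(134,93,99)],(255,0,0))
for t,C in(("roller",0),):
  for cam in("scene","side"):
    if cam=="side":r.snapshot(cam)
    kk=r.get_calibration(cam)
    for s in r.silhouettes(cam,"roller"):
        m=s["pixels"].astype(np.float32);ys,xs=np.nonzero(m)
        print(cam,s["confidence"],xs.mean(),ys.mean(),m.sum())
        if abs(xs.mean()-(256 if cam=="scene" else 311))<14 and abs(ys.mean()-(334 if cam=="scene" else 343))<15:
            best=None
            for y0 in(-1.2,-.6,0,.6,1.2):
                o=minimize(lambda v:np.abs(hullmask(proj(kk,place(v,CYL)))-m).sum(),[.47,.075,y0],method="Nelder-Mead",options=dict(initial_simplex=np.array([[.47,.075,y0],[.485,.075,y0],[.47,.09,y0],[.47,.075,y0+.4]])))
                if best is None or o.fun<best.fun:best=o
                print(cam,o.x.round(4),np.degrees(o.x[2]).round(1),o.fun.round(0))
            if cam=="scene":
                v2=best.x
                for s in(-28,28):
                    P=place(v2,CYL[:48] if s<0 else CYL[48:]);cv2.polylines(b,[np.round(proj(kk,P)).astype(int).reshape(-1,1,2)],1,(0,0,255),1)
                    print("hole px",proj(kk,place(v2,[0,s,36])))
cv2.imwrite("pics/fit.png",cv2.resize(b[150:375,220:490],None,fx=2.66,fy=2.66,interpolation=cv2.INTER_CUBIC))
E
```

```text
track [ 0.49522496 -0.26145097 -0.08066838] -4.621957989469809 [ 0.3 -0.7 -0.5 -2.5  2.2 -1.4 -0.1  2.6 -2.1  0.9]
bar mid px [[403.06937791 245.38802706]] bar world [[ 0.49522496 -0.26145097  0.085     ]] start [[ 0.61328619 -0.21581605  0.114     ]]
scene 0.67 310.62039660056655 312.76487252124645 1059.0
scene 0.58 254.9956672443674 333.92807625649914 1154.0
scene [0.4807 0.0734 0.4265] 24.4 115.0
scene [0.481  0.0727 0.4307] 24.7 113.0
scene [0.4804 0.0731 0.4197] 24.0 113.0
scene [0.4801 0.0748 0.4516] 25.9 116.0
scene [0.4809 0.0729 0.4542] 26.0 112.0
hole px [[265.18770824 323.11950617]]
hole px [[245.12655689 343.37740207]]
side 0.74 310.5827725437416 340.907133243607 743.0
side [ 0.4837  0.0676 -0.8754] -50.2 249.0
side [ 0.4824  0.0697 -0.8891] -50.9 248.0
side [0.4828 0.0685 0.4688] 26.9 49.0
side [0.4826 0.0684 0.4654] 26.7 49.0
side [0.4828 0.0686 0.473 ] 27.1 49.0
side 0.67 340.6275115919629 312.6676970633694 647.0
side 0.38 220.3574442435202 314.4737793851718 1659.0
```

View pics/fit.png

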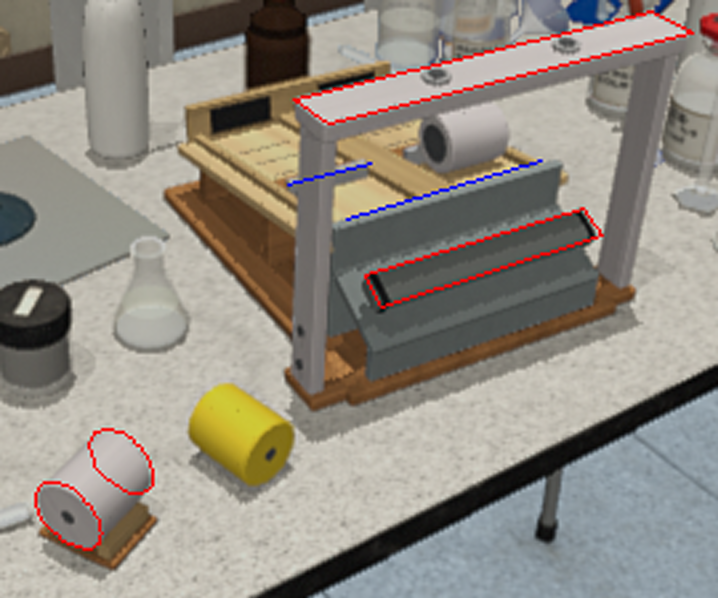

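```bash
cat >>h.py <<'E'
def pose(r):
    s=r.get_state();return s["tool_pos"],R.from_quat(s["eef_rot"]),s
def tdelta(r,target,pre=(0,0,0)):
    p,q,s=pose(r);return ((q*R.from_rotvec(pre,degrees=True)).inv().apply(np.array(target)-p)*1000).round(1)
E
python3 - <<'E'
from plant import r
from h import *
p,q,s=pose(r);k=r.get_calibration("wrist")
print(k, "cam in tool",q.inv().apply(k["eye"]-p), (q.inv()*R.from_quat(k["rotation"])).as_matrix().round(2))
print(tdelta(r,(.43,-.2,.34),(0,0,-8.5)))
E
```

```text
{'intrinsics': array([[403.74729588,   0.        , 322.6878159 ],
       [  0.        , 403.74729588, 241.24247449],
       [  0.        ,   0.        ,   1.        ]]), 'eye': array([ 0.2658714 , -0.57134066,  0.38434976]), 'rotation': array([-0.12868488,  0.09469325, -0.58464709,  0.79540001])} cam in tool [ 0.08338042 -0.00040029 -0.12689142] [[ 0.    0.95  0.32]
 [ 1.   -0.    0.  ]
 [ 0.    0.32 -0.95]]
[ 392.1 -250.7  -82.6]
```

```bash
python3 - <<'E'
from plant import r
from h import *
print(tdelta(r,(.50,-.22,.36),(0,0,-8.5)))
E
```

```text
[ 446.4 -202.2 -102.6]
```

>>> play_rows --translation '[[0,0,-20],[0,0,-40],[0,0,-42.6],[20,-9,0],[35,-16,0],[40,-18,0],[40,-18,0],[40,-18,0],[40,-18,0],[40,-18,0],[40,-18,0],[40,-18,0],[40,-18,0],[35,-16,0],[20,-9,0],[16,-8,0],[0,0,0],[0,0,0]]' --delta_rot '[[0,0,0],[0,0,-4],[0,0,-4.5],[0,0,0],[0,0,0],[0,0,0],[0,0,0],[0,0,0],[0,0,0],[0,0,0],[0,0,0],[0,0,0],[0,0,0],[0,0,0],[0,0,0],[0,0,0],[0,0,0],[0,0,0]]' --grip '[1,1,1,1,1,1,1,1,1,1,1,1,1,1,1,1,1,1]'

```text
clock: 3.55
tool_pos: [0.7051, 0.0282, 0.4445]
eef_rot: [0.975, 0.224, -0.0, 0.0]
contact_force: [-0.0, -0.7, 0.2]
opening: 1.001
finger_force: 0.0
```

The translations are in metres and I sent millimetres, so each row was clipped at 62.5 mm. The arm stayed high and touched nothing. I'll replan from here in metres.

```bash
python3 - <<'E'
from plant import r
from h import *
p,q,s=pose(r);print(p,q.as_matrix().round(3).tolist(),s["q"].round(2))
print(tdelta(r,(.52,-.20,.38))/1000)
E
```

```text
[0.70513329 0.02815292 0.44452141] [[0.9, 0.436, -0.001], [0.436, -0.9, -0.001], [-0.001, 0.001, -1.0]] [ 0.03  0.71 -0.34  0.95  0.22  1.52 -1.37]
[-0.266   0.1246  0.0649]
```

>>> play_rows --translation '[[-0.02,0.009,0.005],[-0.035,0.016,0.009],[-0.04,0.019,0.01],[-0.04,0.019,0.01],[-0.04,0.019,0.01],[-0.04,0.019,0.01],[-0.031,0.015,0.007],[-0.02,0.009,0.004],[0,0,0],[0,0,0],[0,0,0]]' --delta_rot '[[0,0,0],[0,0,0],[0,0,0],[0,0,0],[0,0,0],[0,0,0],[0,0,0],[0,0,0],[0,0,0],[0,0,0],[0,0,0]]' --grip '[1,1,1,1,1,1,1,1,1,1,1]'

```text
clock: 4.92
tool_pos: [0.5211, -0.1988, 0.3803]
eef_rot: [0.974, 0.224, 0.001, -0.0]
contact_force: [-0.3, 0.5, -0.1]
opening: 1.002
finger_force: 0.0
```

```bash
python3 - <<'E'
from plant import r
from h import *
k=r.get_calibration("wrist");im=r.snapshot("wrist");cv2.imwrite("pics/w1.png",im)
import pickle;pickle.dump(k,open("w1.pkl","wb"))
for t in("bar_mid","lane_roller"):print(t,[(np.round(d["point"],3).tolist(),round(d["confidence"],2)) for d in r.look_for("wrist",t)])
E
```

```text
bar_mid [([0.506, -0.259, 0.089], 0.91)]
lane_roller [([0.611, -0.32, 0.137], 0.91)]
```

View pics/w1.png

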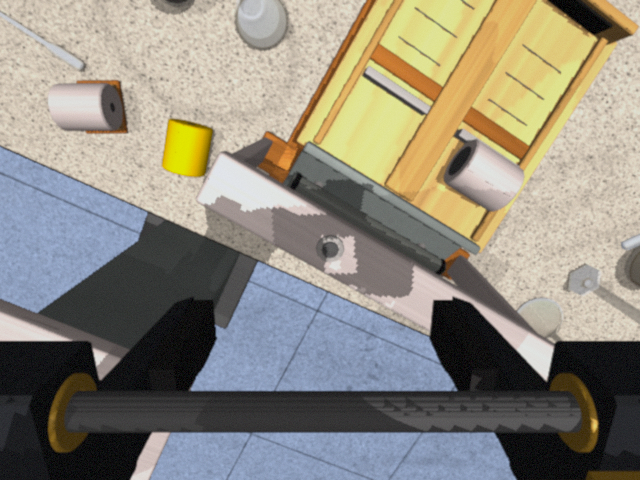

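The wrist view shows the bridge's +y top corners at about (222,153) and (202,198), the gate blade at (366,70)–(430,106), the waiting roller's dark end at (458,165), and the metal roller at (86,106). I refine both poses with this view.

```bash
python3 - <<'E'
from plant import r
from h import *
import pickle
kw=pickle.load(open("w1.pkl","rb"));ks=r.get_calibration("scene")
c=lambda x,y:np.array([x,y])/3.7+[275,150]-.36
F=[(ks,(-10,153,236),c(250,176)),(ks,(30,153,236),c(208,146)),(ks,(-10,-153,236),c(750,50)),(ks,(114,-27,114),c(405,198)),
(kw,(30,153,236),(222,153)),(kw,(-10,153,236),(202,198)),(kw,(114,-27,114),(458,165))]
def res(v,F):return np.ravel([proj(k,place(v,m))[0]-u for k,m,u in F])
for G in(F,F[:4],F[4:]):
    f=least_squares(res,[.5,-.25,0],args=(G,));print(f.x.round(4),np.degrees(f.x[2]).round(2),f.fun.round(1))
    if G is F:v=f.x
v=f.x
b=cv2.resize(cv2.imread("pics/w1.png"),None,fx=2,fy=2,interpolation=cv2.INTER_CUBIC)
def line(P,col):cv2.polylines(b,[np.round(proj(kw,place(v,P))*2+.5).astype(int).reshape(-1,1,2)],0,col,1)
line([(-10,153,236),(-10,-153,236),(30,-153,236),(30,153,236),(-10,153,236)],(0,0,255))
line([(55,90,112),(55,-90,112)],(255,0,0));line([(134,17,99),(134,93,99)],(255,0,0))
for y in(17,93,-17,-93):
    line([(x,y,98-.158*(x-53)) for x in(55,260)],(0,160,0))
for e in(-83,-27):line([(114+25*np.cos(t),e,114+25*np.sin(t)) for t in a],(255,0,255))
m0=None
for s in r.silhouettes("wrist","roller"):
    m=s["pixels"].astype(np.float32);ys,xs=np.nonzero(m);print(s["confidence"],xs.mean(),ys.mean())
    if abs(xs.mean()-86)<15:
        o=minimize(lambda v:np.abs(hullmask(proj(kw,place(v,CYL)))-m).sum(),[.48,.07,.44],method="Nelder-Mead",options=dict(initial_simplex=np.array([[.47,.075,.4],[.485,.075,.45],[.47,.06,.4],[.47,.075,.6]])))
        print("roller",o.x.round(4),np.degrees(o.x[2]),o.fun)
        w=o.x;
        for s in(CYL[:48],CYL[48:]):cv2.polylines(b,[np.round(proj(kw,place(w,s))*2+.5).astype(int).reshape(-1,1,2)],1,(0,0,255),1)
cv2.imwrite("pics/fit2.png",cv2.resize(b[0:560,60:1280],(800,367),interpolation=cv2.INTER_AREA) if 0 else b[0:560,480:1280])
E
```

```text
[ 0.4972 -0.2647 -0.1045] -5.99 [-0.1 -2.6 -0.3 -4.4  3.9 -1.4 -0.3 -0.   2.1 -2.  -5.   3.5  1.7 -1.6]
[ 0.4931 -0.2597 -0.0752] -4.31 [ 0.5  0.3 -0.5 -1.6  2.2 -1.  -2.4  1.6]
[ 0.4965 -0.2648 -0.112 ] -6.42 [ 3.  -2.3 -4.5  3.   2.  -0.2]
0.79 84.88018433179724 106.54254992319508
roller [0.4823 0.0727 0.4607] 26.398797389002702 154.8125
0.69 186.43075651095495 147.95163290615957
```

View pics/fit2.png

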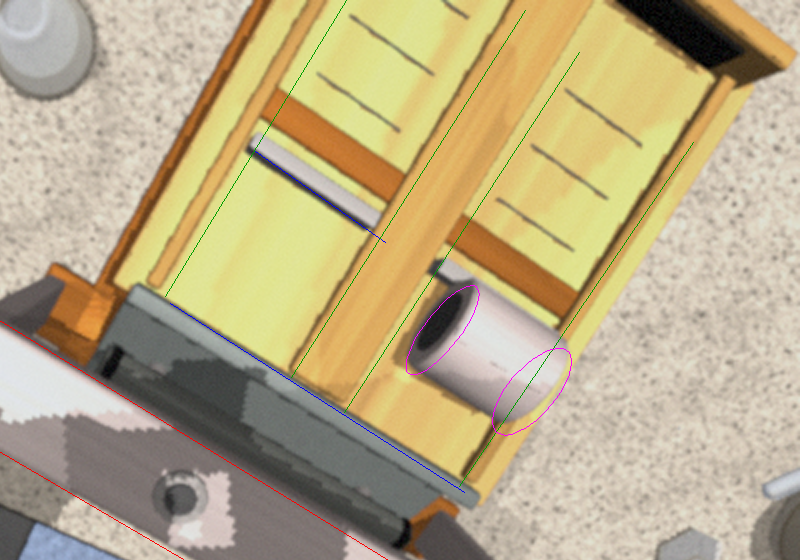

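```bash
cat > f3.py <<'E'
from plant import r
from h import *
import pickle
kw=pickle.load(open("w1.pkl","rb"));ks=r.get_calibration("scene")
def back(k,uv,z):
    d=np.linalg.inv(k["intrinsics"])@[uv[0],uv[1],1];d=R.from_quat(k["rotation"]).apply(d*[1,-1,-1])
    return k["eye"]+d*(z/1000-k["eye"][2])/d[2]
def loc(v,P):return (R.from_euler("z",-v[2]).apply(P-[v[0],v[1],0]))*1000
o=lambda x,y:(x/2+240-.25,y/2-.25)
c=lambda x,y:np.array([x,y])/3.7+[275,150]-.36
# (cam, px, z, axis, value)
F=[(kw,o(282,90),83,1,93),(kw,o(265,108),84,1,93),(kw,o(403,180),83,1,17),(kw,o(388,200),84,1,17),
(kw,o(447,235),92,1,-17),(kw,o(465,213),91,1,-17),(kw,o(558,325),84,1,-93),(kw,o(578,292),83,1,-93),
(kw,o(293,373),98,1,17),(kw,o(250,146),99,0,134),(kw,o(375,222),99,0,134),(kw,o(438,275),99,0,134),
(kw,o(143,287),112,0,55),(kw,o(300,383),112,0,55),(kw,o(478,494),112,0,55),
(kw,o(442,320),114,1,-27),(kw,(222,153),236,1,153),(kw,(202,198),236,1,153),
(ks,c(250,176),236,1,153),(ks,c(208,146),236,1,153),(ks,c(750,50),236,1,-153),(ks,c(250,176),236,0,-10),(ks,c(750,50),236,0,-10),(ks,c(405,198),114,1,-27)]
def res(v):return [loc(v,back(k,u,z))[a]-b for k,u,z,a,b in F]
f=least_squares(res,[.5,-.25,-.08],loss="soft_l1",f_scale=2);v=f.x
if __name__=="__main__":
    print(v.round(4),np.degrees(v[2]).round(2));print(np.round(res(v),1).tolist())
    print("start",place(v,[114,55,114]).round(4),"bar",place(v,[0,0,85]).round(4))
E
python3 f3.py
```

```text
[ 0.4979 -0.2617 -0.0946] -5.42
[-2.3, 0.3, 0.4, 1.4, 2.6, 1.1, -0.3, 1.4, -3.8, 1.1, 4.1, 0.1, -0.1, 0.5, 0.5, -2.8, -2.7, -4.7, 1.6, 4.3, 8.4, -6.7, -3.5, -4.5]
start [[ 0.6166 -0.2178  0.114 ]] bar [[ 0.4979 -0.2617  0.085 ]]
```

```bash
python3 - <<'E'
import f3
from f3 import *
f3.F=F[:16]
g=least_squares(f3.res,v,loss="soft_l1",f_scale=2).x;print(g.round(4),np.degrees(g[2]).round(2),np.round(f3.res(g),1).tolist())
np.save("v.npy",g)
print("start",place(g,[114,55,114]).round(4),"bar",place(g,[0,0,85]).round(4))
print("to roller",tdelta(r,(.482,.072,.20))/1000, R.from_quat(r.get_state()["eef_rot"]).as_euler("xyz",degrees=True))
E
```

```text
[ 0.4987 -0.2631 -0.0856] -4.91 [-2.4, 0.3, 0.2, 1.3, 2.6, 1.0, -0.3, 1.2, -3.0, 0.9, 3.3, -1.0, -0.2, -0.3, -1.4, -2.5]
start [[ 0.617  -0.2181  0.114 ]] bar [[ 0.4987 -0.2631  0.085 ]]
to roller [ 0.0836 -0.2609  0.1799] [ 1.79999088e+02 -1.39294302e-02  2.59118912e+01]
```

>>> play_rows --translation '[[0.008,-0.025,0],[0.0125,-0.039,0],[0.0125,-0.039,0],[0.0125,-0.039,0],[0.0125,-0.039,0],[0.0125,-0.039,0],[0.008,-0.025,0.02],[0.0051,-0.0159,0.035],[0,0,0.04],[0,0,0.04],[0,0,0.03],[0,0,0.015],[0,0,0],[0,0,0]]' --delta_rot '[[0,0,0],[0,0,0],[0,0,0],[0,0,0],[0,0,0],[0,0,0],[0,0,0],[0,0,0],[0,0,0],[0,0,0],[0,0,0],[0,0,0],[0,0,0],[0,0,0]]' --grip '[1,1,1,1,1,1,1,1,1,1,1,1,1,1]'

```text
clock: 6.88
tool_pos: [0.4824, 0.0717, 0.2005]
eef_rot: [0.975, 0.224, 0.001, -0.0]
contact_force: [0.4, 0.2, -0.2]
opening: 1.002
finger_force: 0.0
```

```bash
python3 - <<'E'
from plant import r
from h import *
k=r.get_calibration("wrist");im=r.snapshot("wrist");cv2.imwrite("pics/w2.png",im)
for s in r.silhouettes("wrist","roller"):
    m=s["pixels"].astype(np.float32);ys,xs=np.nonzero(m);print(s["confidence"],xs.mean(),ys.mean(),m.sum())
    w0=[.482,.072,.45]
    o=minimize(lambda v:np.abs(hullmask(proj(k,place(v,CYL)))-m).sum(),w0,method="Nelder-Mead",options=dict(initial_simplex=np.array([w0,[.49,.072,.45],[.482,.08,.45],[.482,.072,.6]])))
    print("fit",o.x.round(4),np.degrees(o.x[2]),o.fun)
    for c in(CYL[:48],CYL[48:]):cv2.polylines(im,[np.round(proj(k,place(o.x,c))).astype(int).reshape(-1,1,2)],1,(0,0,255),1)
    print(tdelta(r,(o.x[0],o.x[1],.045))/1000)
cv2.imwrite("pics/w2f.png",im)
E
```

```text
0.69 320.5130890052356 224.3399401645475 5348.0
fit [0.4818 0.0735 0.4686] 26.848179909158013 141.6875
[-1.000e-04 -2.000e-03  1.557e-01]
0.69 448.0421146953405 269.8252688172043 4464.0
fit [ 0.1596  0.0021 -0.2389] -13.687325105903087 4464.0
[-0.3212 -0.0782  0.1551]
```

View pics/w2f.png

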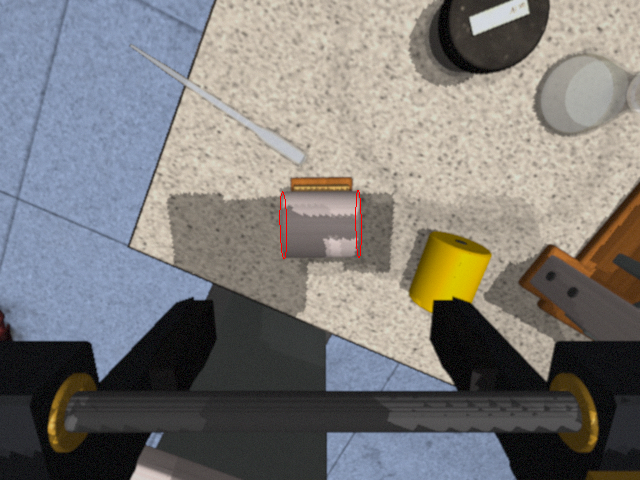

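The fit sits on the roller's outline in the wrist view, centred at (320,224), with the yellow one clear at (448,270). I descend and grip.

>>> play_rows --translation '[[0,-0.002,0.02],[0,0,0.035],[0,0,0.035],[0,0,0.025],[0,0,0.02],[0,0,0.012],[0,0,0.0087],[0,0,0],[0,0,0],[0,0,0],[0,0,0],[0,0,0],[0,0,0],[0,0,0]]' --delta_rot '[[0,0,-0.9],[0,0,0],[0,0,0],[0,0,0],[0,0,0],[0,0,0],[0,0,0],[0,0,0],[0,0,0],[0,0,0],[0,0,0],[0,0,0],[0,0,0],[0,0,0]]' --grip '[0.8,0.8,0.8,0.8,0.8,0.8,0.8,0.8,0.8,0,0,0,0,0]' --squeeze 25

```text
clock: 8.72
tool_pos: [0.4811, 0.0732, 0.0444]
eef_rot: [0.973, 0.231, 0.0, 0.0]
contact_force: [-0.1, 0.2, 2.4]
opening: 0.633
finger_force: 25.0
```

>>> play_rows --translation '[[0,0,-0.01],[0,0,-0.025],[0,0,-0.04],[0,0,-0.045],[0,0,-0.045],[0,0,-0.045],[0,0,-0.045],[0,0,-0.025],[0,0,-0.01],[0,0,0],[0,0,0]]' --delta_rot '[[0,0,0],[0,0,0],[0,0,0],[0,0,4],[0,0,7],[0,0,7],[0,0,7],[0,0,4.6],[0,0,2],[0,0,0],[0,0,0]]' --grip '[0,0,0,0,0,0,0,0,0,0,0]'

```text
clock: 10.1
tool_pos: [0.4801, 0.0729, 0.3329]
eef_rot: [0.999, -0.042, -0.001, 0.0]
contact_force: [0.1, 0.1, -2.8]
opening: 0.63
finger_force: 25.0
```

```bash
python3 - <<'E'
from plant import r
from h import *
v=np.load("v.npy");p,q,s=pose(r)
t=place(v,[108,55,0])[0];print(p,q.as_euler("xyz",degrees=True),s["opening"],s["q"].round(2),t,tdelta(r,(t[0],t[1],.30))/1000)
E
```

```text
[0.48007856 0.07292129 0.33292076] [ 1.79942818e+02  1.62874959e-01 -4.79597262e+00] 0.6297518793658512 [-0.07  0.41 -0.26  1.86  0.13  0.88 -2.05] [ 0.6110134  -0.21758763  0.        ] [0.1549 0.2785 0.0328]
```

>>> play_rows --translation '[[0.008,0.014,0],[0.014,0.025,0],[0.017,0.031,0],[0.017,0.031,0],[0.017,0.031,0],[0.017,0.031,0],[0.017,0.031,0],[0.017,0.031,0],[0.016,0.0275,0],[0.0099,0.018,0],[0.005,0.008,0.01],[0,0,0.0228],[0,0,0.02],[0,0,0.01],[0,0,0],[0,0,0],[0,0,0]]' --delta_rot '[[0,0,0],[0,0,0],[0,0,0],[0,0,0],[0,0,0],[0,0,0],[0,0,0],[0,0,0],[0,0,0],[0,0,0],[0,0,0],[0,0,0],[0,0,0],[0,0,0],[0,0,0],[0,0,0],[0,0,0]]' --grip '[0,0,0,0,0,0,0,0,0,0,0,0,0,0,0,0,0]'

```text
clock: 12.22
tool_pos: [0.6123, -0.2175, 0.2723]
eef_rot: [0.999, -0.042, 0.001, 0.0]
contact_force: [-0.0, 0.2, -2.0]
opening: 0.632
finger_force: 25.0
```

```bash
python3 - <<'E'
from plant import r
from h import *
import pickle
k=r.get_calibration("wrist");im=r.snapshot("wrist");cv2.imwrite("pics/w3r.png",im);pickle.dump(k,open("w3.pkl","wb"))
v=np.load("v.npy");p,q,s=pose(r)
line=lambda P,c:cv2.polylines(im,[np.round(proj(k,place(v,P))).astype(int).reshape(-1,1,2)],0,c,1)
for y,dz in((17,0),(93,0),(-17,8),(-93,0)):line([(x,y,dz+98-.158*(x-53)) for x in(55,260)],(0,160,0))
line([(55,90,112),(55,-90,112)],(255,0,0));line([(134,17,99),(134,93,99)],(255,0,0))
for e in(-83,-27):line([(114+25*np.cos(t),e,114+25*np.sin(t)) for t in a],(255,0,255))
cv2.imwrite("pics/w3.png",im);t=place(v,[108,55,0])[0]
print(p,q.as_euler("xyz",degrees=True),s["opening"],s["q"].round(2),tdelta(r,(t[0],t[1],.125))/1000)
E
```

```text
[ 0.61216779 -0.21750105  0.27222818] [ 1.79979191e+02 -8.58430210e-02 -4.85095639e+00] 0.6308432674533296 [ 0.38  0.71 -0.21  1.47  0.17  0.98 -1.53] [-1.400e-03  1.000e-04  1.472e-01]
```

View pics/w3.png

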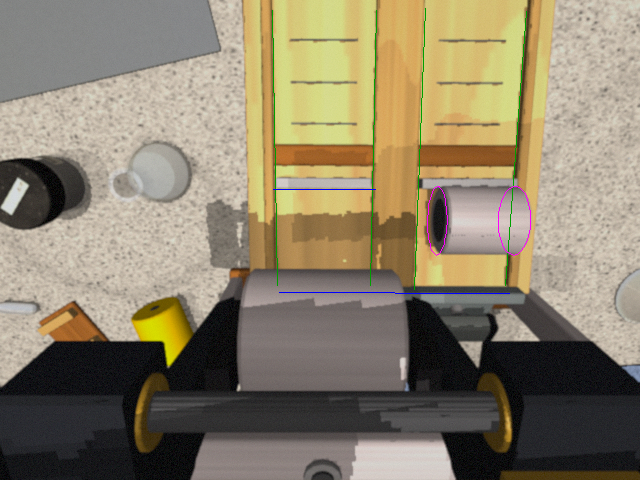

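The wrist overlay matches the lane edges, the gate line and the waiting roller at (480,220) to within about 2 px. I lower the roller into the lane.

>>> play_rows --translation '[[-0.0014,0,0.015],[0,0,0.03],[0,0,0.03],[0,0,0.025],[0,0,0.02],[0,0,0.015],[0,0,0.0075],[0,0,0.0045],[0,0,0],[0,0,0]]' --delta_rot '[[0,0,0],[0,0,0],[0,0,0],[0,0,0],[0,0,0],[0,0,0],[0,0,0],[0,0,0],[0,0,0],[0,0,0]]' --grip '[0,0,0,0,0,0,0,0,0,0]'

```text
clock: 13.52
tool_pos: [0.6108, -0.2174, 0.1251]
eef_rot: [0.999, -0.042, 0.001, 0.0]
contact_force: [0.2, 0.9, -2.6]
opening: 0.635
finger_force: 25.0
```

>>> play_rows --translation '[[0,0,0.0012],[0,0,0],[0,0,0],[0,0,0],[0,0,0],[0,0,0],[0,0,0],[0,0,0],[0,0,-0.005],[0,0,-0.015],[0,0,-0.03],[0,0,-0.04],[0,0,-0.05],[0,0,-0.04],[0,0,-0.02],[0,0,0],[0,0,0]]' --delta_rot '[[0,0,0],[0,0,0],[0,0,0],[0,0,0],[0,0,0],[0,0,0],[0,0,0],[0,0,0],[0,0,0],[0,0,0],[0,0,0],[0,0,0],[0,0,0],[0,0,0],[0,0,0],[0,0,0],[0,0,0]]' --grip '[0,0,0.4,0.55,0.7,0.75,0.75,0.75,0.75,0.75,0.75,0.75,0.75,0.75,0.75,0.75,0.75]'

```text
clock: 15.65
tool_pos: [0.6098, -0.2171, 0.3226]
eef_rot: [0.999, -0.042, -0.001, -0.0]
contact_force: [0.1, -0.5, -0.5]
opening: 0.874
finger_force: 0.0
```

```bash
python3 - <<'E'
from plant import r
from h import *
k=r.get_calibration("wrist");im=r.snapshot("wrist");cv2.imwrite("pics/w4.png",im)
v=np.load("v.npy");p,q,s=pose(r)
line=lambda P,c:cv2.polylines(im,[np.round(proj(k,place(v,P))).astype(int).reshape(-1,1,2)],0,c,1)
for e in(-83,-27,27,83):line([(114+25*np.cos(t),e,114+25*np.sin(t)) for t in a],(255,0,255))
cv2.imwrite("pics/w4f.png",im);print(p,s["q"].round(2))
E
```

```text
[ 0.60960388 -0.2171227   0.32207504] [ 0.39  0.66 -0.22  1.41  0.15  1.09 -1.51]
```

View pics/w4f.png

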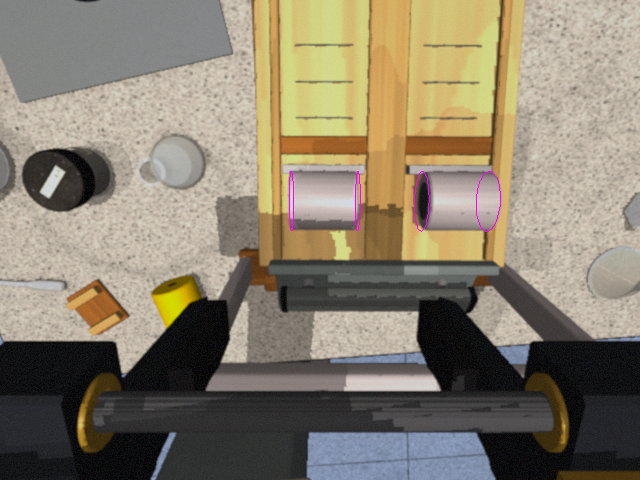

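The wrist view shows both rollers at the gate, ours at (325,200) and the other at (457,200), both on the predicted outlines. The release bar is visible at (280–475,298). I check the bar's middle numerically, then go round to the robot's side with the tool turned half round so the camera stays clear of the bridge.

```bash
python3 - <<'E'
from plant import r
from h import *
v=np.load("v.npy");k=r.get_calibration("wrist");p,q,s=pose(r)
for cam in("wrist","scene"):
    if cam=="scene":r.snapshot(cam)
    kk=r.get_calibration(cam)
    for d in r.silhouettes(cam,"bar_mid")[:1]:
        ys,xs=np.nonzero(d["pixels"]);print(cam,d["confidence"],xs.min(),xs.max(),ys.min(),ys.max(),xs.mean().round(1),ys.mean().round(1))
    h=np.array([(sx*11.26,sy*100,85+sx*6.5) for sx in(1,-1) for sy in(1,-1)])
    h=np.vstack([h,h+[8,0,-13.9]])
    P=proj(kk,place(v,h));print("pred hull",P.min(0).round(1),P.max(0).round(1),"mid",proj(kk,place(v,[0,0,85])).round(1))
t=place(v,[-85,0,320])[0];print(t,tdelta(r,t)/1000)
E
```

```text
wrist 0.95 277 476 287 312 368.3 298.7
pred hull [277.9 284.9] [482.1 312.7] mid [[378.6 305.6]]
scene 0.6 357 443 229 267 399.3 247.6
pred hull [354.  226.6] [445.1 267.4] mid [[402.5 244.3]]
[ 0.41401605 -0.25587654  0.32      ] [-0.1919  0.0551  0.0025]
```

>>> play_rows --translation '[[-0.012,0.0035,0],[-0.025,0.007,0],[-0.03,0.009,0],[-0.03,0.009,0],[-0.03,0.009,0],[-0.03,0.009,0],[-0.022,0.006,0],[-0.013,0.0025,0],[0,0,0]]' --delta_rot '[[0,0,0],[0,0,0],[0,0,0],[0,0,0],[0,0,0],[0,0,0],[0,0,0],[0,0,0],[0,0,0]]' --grip '[-1,-1,-1,-1,-1,-1,-1,-1,-1]'

```text
clock: 16.98
tool_pos: [0.4136, -0.2561, 0.3234]
eef_rot: [0.999, -0.043, -0.0, 0.0]
contact_force: [0.7, 0.1, -0.1]
opening: 0.005
finger_force: 0.0
```

>>> play_rows --translation '[[0,0,0],[0,0,0],[0,0,0],[0,0,0],[0,0,0],[0,0,0],[0,0,0],[0,0,0],[0,0,0],[0,0,0],[0,0,0],[0,0,0],[0,0,0],[0,0,0],[0,0,0],[0,0,0],[0,0,0],[0,0,0],[0,0,0]]' --delta_rot '[[0,0,-10],[0,0,-10],[0,0,-10],[0,0,-10],[0,0,-10],[0,0,-10],[0,0,-10],[0,0,-10],[0,0,-10],[0,0,-10],[0,0,-10],[0,0,-10],[0,0,-10],[0,0,-10],[0,0,-10],[0,0,-10],[0,0,-10],[0,0,-10],[0,0,0]]' --grip '[-1,-1,-1,-1,-1,-1,-1,-1,-1,-1,-1,-1,-1,-1,-1,-1,-1,-1,-1]'

```text
clock: 19.35
tool_pos: [0.4153, -0.2556, 0.3231]
eef_rot: [0.043, 0.999, 0.001, 0.001]
contact_force: [-0.2, -0.2, -0.4]
opening: 0.003
finger_force: 0.0
```

>>> play_rows --translation '[[0,0,0],[0,0,0],[0,0,0],[0,0,0],[0,0,0],[0,0,0]]' --delta_rot '[[0,-6,0],[0,-6,0],[0,-6,0],[0,-6,0],[0,-6,0],[0,0,0]]' --grip '[-1,-1,-1,-1,-1,-1]'

```text
clock: 20.1
tool_pos: [0.4127, -0.2561, 0.3225]
eef_rot: [0.042, 0.965, -0.012, 0.257]
contact_force: [-0.1, 1.1, -0.4]
opening: 0.002
finger_force: 0.0
```

```bash
cat > st.py <<'E'
from plant import r
from h import *
v=np.load("v.npy");p,q,s=pose(r)
T=R.from_euler("z",v[2])
print("clock",s["clock"],"track pos",(T.inv().apply(p-[v[0],v[1],0])*1000).round(1),"tool axes in track",(T.inv()*q).as_matrix().round(3).tolist(),s["q"].round(2),"F",T.inv().apply(s["contact_force"]).round(1),s["opening"])
n=np.array([-.5,0,.75**.5])
for d in(90,0,-12):  # tip distance to bar face
    t=place(v,np.array([0,1,85])+(19+d)*n)[0];print(d,t.round(4),tdelta(r,t)/1000)
E
python3 st.py
```

```text
clock 20.1 track pos [-8.630e+01 -3.000e-01  3.225e+02] tool axes in track [[-0.868, 0.002, 0.497], [0.002, 1.0, -0.002], [-0.497, -0.001, -0.868]] [ 1.35  0.46 -1.05  2.25  1.01  0.26  0.99] F [-0.2  1.1 -0.4] 0.0021724935392615804
90 [ 0.4445 -0.2575  0.1794] [0.0436 0.0015 0.14  ]
0 [ 0.4893 -0.2613  0.1015] [0.0432 0.0016 0.23  ]
-12 [ 0.4953 -0.2619  0.0911] [0.0432 0.0017 0.242 ]
```

>>> play_rows --translation '[[0.01,0.0005,0],[0.02,0.0005,0],[0.0136,0.0005,0.015],[0,0,0.03],[0,0,0.035],[0,0,0.035],[0,0,0.03],[0,0,0.025],[0,0,0.015],[0,0,0.005],[0,0,0],[0,0,0]]' --delta_rot '[[0,0,0],[0,0,0],[0,0,0],[0,0,0],[0,0,0],[0,0,0],[0,0,0],[0,0,0],[0,0,0],[0,0,0],[0,0,0],[0,0,0]]' --grip '[-1,-1,-1,-1,-1,-1,-1,-1,-1,-1,-1,-1]'

```text
clock: 21.6
tool_pos: [0.4635, -0.261, 0.1531]
eef_rot: [0.041, 0.967, -0.013, 0.252]
contact_force: [0.0, 0.3, 0.3]
opening: 0.005
finger_force: 0.0
```

```bash
python3 st.py
```

```text
clock 21.6 track pos [-35.2  -0.8 153.1] tool axes in track [[-0.872, -0.0, 0.489], [-0.002, 1.0, -0.004], [-0.489, -0.004, -0.872]] [ 1.16  0.94 -1.05  2.32  2.09  0.65  0.01] F [-0.   0.3  0.3] 0.0047354881859993266
90 [ 0.4445 -0.2575  0.1794] [ 0.004   0.0017 -0.0324]
0 [ 0.4893 -0.2613  0.1015] [0.0028 0.002  0.0576]
-12 [ 0.4953 -0.2619  0.0911] [0.0027 0.0021 0.0696]
```

>>> play_rows --translation '[[0.0014,0.0009,0.01],[0.0014,0.0009,0.02],[0,0,0.015],[0,0,0.008],[0,0,0],[0,0,0]]' --delta_rot '[[0,-0.6,0],[0,0,0],[0,0,0],[0,0,0],[0,0,0],[0,0,0]]' --grip '[-1,-1,-1,-1,-1,-1]'

```text
clock: 22.35
tool_pos: [0.4875, -0.261, 0.1054]
eef_rot: [0.041, 0.965, -0.013, 0.257]
contact_force: [0.8, 0.1, -0.7]
opening: 0.001
finger_force: 0.0
```

```bash
python3 st.py
```

```text
clock 22.35 track pos [-11.4   1.1 105.4] tool axes in track [[-0.867, -0.001, 0.498], [-0.002, 1.0, -0.003], [-0.498, -0.003, -0.867]] [ 1.12  1.07 -1.04  2.29  2.19  0.75 -0.02] F [ 0.8  0.1 -0.7] 0.0008118029297795769
90 [ 0.4445 -0.2575  0.1794] [ 0.0005 -0.0004 -0.0857]
0 [ 0.4893 -0.2613  0.1015] [ 0.0003 -0.0001  0.0043]
-12 [ 0.4953 -0.2619  0.0911] [ 0.0003 -0.0001  0.0163]
```

>>> play_rows --translation '[[0,0,0.003],[0,0,0]]' --delta_rot '[[0,0,0],[0,0,0]]' --grip '[-1,-1]'

```text
clock: 22.6
tool_pos: [0.489, -0.2613, 0.1024]
eef_rot: [0.041, 0.965, -0.013, 0.257]
contact_force: [0.1, -0.0, 0.0]
opening: 0.005
finger_force: 0.0
```

>>> play_rows --translation '[[0,0,0.002],[0,0,0]]' --delta_rot '[[0,0,0],[0,0,0]]' --grip '[-1,-1]'

```text
clock: 22.85
tool_pos: [0.4901, -0.2614, 0.1006]
eef_rot: [0.041, 0.965, -0.013, 0.257]
contact_force: [-0.0, -0.2, 0.2]
opening: 0.003
finger_force: 0.3
```

>>> play_rows --translation '[[0,0,0.006],[0,0,0.006],[0,0,0]]' --delta_rot '[[0,0,0],[0,0,0],[0,0,0]]' --grip '[-1,-1,-1]'

```text
clock: 23.22
tool_pos: [0.4952, -0.2618, 0.0916]
eef_rot: [0.04, 0.965, -0.013, 0.258]
contact_force: [-13.1, -0.6, 22.0]
opening: 0.007
finger_force: 12.8
```

>>> play_rows --translation '[[0,0,0.002],[0,0,0]]' --delta_rot '[[0,0,0],[0,0,0]]' --grip '[-1,-1]'

```text
clock: 23.48
tool_pos: [0.4954, -0.2618, 0.0914]
eef_rot: [0.039, 0.965, -0.014, 0.258]
contact_force: [-23.9, -2.9, 39.0]
opening: 0.005
finger_force: 22.2
```

>>> play_rows --translation '[[0,0,-0.002],[0,0,0],[0,0,0],[0,0,0],[0,0,0],[0,0,0],[0,0,0],[0,0,0],[0,0,0],[0,0,0],[0,0,0],[0,0,0],[0,0,0],[0,0,0],[0,0,0],[0,0,0],[0,0,0],[0,0,0],[0,0,0],[0,0,0]]' --delta_rot '[[0,0,0],[0,0,0],[0,0,0],[0,0,0],[0,0,0],[0,0,0],[0,0,0],[0,0,0],[0,0,0],[0,0,0],[0,0,0],[0,0,0],[0,0,0],[0,0,0],[0,0,0],[0,0,0],[0,0,0],[0,0,0],[0,0,0],[0,0,0]]' --grip '[-1,-1,-1,-1,-1,-1,-1,-1,-1,-1,-1,-1,-1,-1,-1,-1,-1,-1,-1,-1]'

```text
clock: 25.98
tool_pos: [0.4952, -0.2618, 0.0917]
eef_rot: [0.04, 0.965, -0.013, 0.258]
contact_force: [-12.5, -1.5, 21.7]
opening: 0.003
finger_force: 12.5
```

```bash
cat >chk.py <<'E'
from plant import r
from h import *
v=np.load("v.npy");T=R.from_euler("z",v[2])
for cam in("scene","side"):
    cv2.imwrite(f"pics/end_{cam}.png",r.snapshot(cam))
    for t in("roller","lane_roller"):
        print(cam,t,[((T.inv().apply(np.array(d["point"])-[v[0],v[1],0])*1000).round(0).tolist(),round(d["confidence"],2)) for d in r.look_for(cam,t)])
print(r.get_state()["clock"],r.get_state()["contact_force"])
E
python3 chk.py
```

```text
scene roller [([-50.0, 228.0, 38.0], 0.91), ([243.0, 62.0, 100.0], 0.82)]
scene lane_roller [([257.0, -51.0, 108.0], 0.7)]
side roller [([255.0, 69.0, 105.0], 0.97), ([-47.0, 231.0, 44.0], 0.75)]
side lane_roller [([249.0, -41.0, 110.0], 0.8)]
26.275 [-12.46465199  -1.63848953  20.32101218]
```

>>> play_rows --translation '[[0,0,-0.005],[0,0,-0.008],[0,0,-0.012],[0,0,-0.025],[0,0,-0.035],[0,0,-0.035],[0,0,-0.03],[0,0,-0.015],[0,0,-0.005],[0,0,0],[0,0,0],[0,0,0],[0,0,0]]' --delta_rot '[[0,0,0],[0,0,0],[0,0,0],[0,0,0],[0,0,0],[0,0,0],[0,0,0],[0,0,0],[0,0,0],[0,0,0],[0,0,0],[0,0,0],[0,0,0]]' --grip '[-1,-1,-1,-1,-1,-1,-1,-1,-1,-1,-1,-1,-1]'

```text
clock: 27.9
tool_pos: [0.4118, -0.254, 0.2373]
eef_rot: [0.041, 0.965, -0.012, 0.257]
contact_force: [0.3, 0.1, -0.3]
opening: 0.0
finger_force: 0.0
```

```bash
python3 chk.py && python3 -c "
from plant import r
print(r.finish_job())"
```

```text
scene roller [([-49.0, 226.0, 38.0], 0.93), ([244.0, 61.0, 99.0], 0.64)]
scene lane_roller []
side roller [([-44.0, 233.0, 46.0], 0.78), ([255.0, 68.0, 105.0], 0.61)]
side lane_roller [([250.0, -43.0, 105.0], 0.86)]
28.2 [-0.68977834 -0.37037305 -0.96451265]
the job is handed in; nothing more can be done
None
```

The job is handed in at about 28 s: the roller was laid behind the gate, the bar was pressed home about 1 mm off its middle and held for 2.5 s, both rollers ran down to the stop, and the bar was then let go with nothing else touched. An early move sent in the wrong units only swung the arm high over the table. That the bar stayed level and came back up was not measured.

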